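Slide the flux bottle into its bay

TASK

Slide the small amber flux bottle along the bench into the empty aluminium bay until it stands between the side walls, up against the back stop or nearly so. Keep it standing on the bench all the way, never lifted or toppled, and leave the solder spool in the other bay and the black capacitor where they stand.

Things in the scene. Friction and masses are not known exactly. Their poses are not given: they have to be found in the camera images.
- flux_bottle: small amber-brown bottle with a black cap, standing loose on the bench: round body 34 mm across up to 52 mm high, cap 21 mm across up to 70 mm high, about 0.12 kg. Origin: centre of its underside; z up. Pushed below about 20 mm height it slides; pushed near the cap it topples.
- empty_bay: the empty one (left or right varies) of two equal aluminium storage bays fixed to the bench: U-shaped fence, 22 mm high, no floor, open towards the robot. Origin on the bench; x axis points in to the back stop. Inner face of back stop (black strip) at x=+31 mm, side walls y=+-33 mm inside, 8 mm thick, front ends at x=-15 mm; screw tabs 3 mm high out to y=+-59 mm.
- spool: spool of silvery solder with black flanges, 53 mm across, 34 mm high, standing loose in the other bay, which it fills. Origin: centre of its underside. Leave it there.
- capacitor: black can capacitor with a pale stripe, 30 mm across, 54 mm high, standing loose on the bench left or right of the work. Origin: centre of its underside. Leave it there.
There are look-alikes about, which are no part of the job. What is shaped like the flux_bottle but blue is not meant.

How it is judged:
By the outcome, as a careful person would: the job done as asked, in the order asked, and still so for the second after the job is handed in, with the robot touching nothing.
It also fails if it takes over 51 s, if anything falls off the work surface, if the arm or the gripper's body presses on something with over 40 N, if the wrist force passes 120 N, or if a joint passes its speed limit or range.

ROBOT

A 7-joint arm with a two-finger parallel gripper is mounted at the origin on the work surface; the furniture and walls round the work are solid. World frame = base frame: x ahead of the robot, y to its left, z up, the work surface at z = 0. Lengths are in m, angles in rad, forces in N, time in s.
With the tool pointing down it reaches from about 0.425 to 0.875 m from the base axis. Payload 4.7 kg.
Tool frame: the origin (TCP) lies midway between the tips of the shut fingers; the grasp point (between the pads) lies 19 mm behind it; z points along the fingers, y is the line along which they close (so a half turn about z gives the same grasp; the last joint's range is limited). The gripper opens to 87 mm and grips with 3 to 60 N. Pads are 19 mm wide; open, the fingers measure 117 mm over their backs; the gripper's body (75 mm by 190 mm) begins 51 mm behind the grasp point.
Start: joints at [-1.227, 0.321, -0.07, 1.45, 0.023, 1.371, -0.057], TCP at [0.211, 0.615, 0.223] pointing down, gripper open.
Joint ranges: [-2.86, 2.86], [-0.3, 2.09], [-1.38, 1.24], [0.06, 2.45], [-1.56, 4.7], [0.09, 2.05], [-2.69, 2.69]. Speed limits (rad/s): [2.57, 2.57, 3.14, 3.14, 3.14, 3.14, 3.14].

INTERFACE

Orientations are given as a 3x3 rotation matrix whose columns are the frame's x, y, z axes.
In Python, from plant import ctrl, snapshot, order, finder gives the robot as it stands.
- The arm moves only by the tool apply_moves, never from a script. Its argument "moves" is one flat list of numbers, 7 for each row, row after row: the shift along the tool's x, y, z in units of 60 mm (1.0 is 60 mm), then the turn, a rotation vector about the tool's x, y, z in units of 6 degrees (1.0 is 6 degrees), then the opening, from 0 (shut) to 1 (fully open). A call has 1 to 12 rows; each row shifts and turns the commanded pose from where the row before left it, along the tool's axes as they then stand; what a row does not reach is not made up. A row lasts 1/8 s, in which the tool goes at most 62.5 mm and 10.7 degrees, less where a joint would pass 70% of its speed; a pose out of reach is approached as far as the arm can. A call is refused whole if a number of a shift passes 1 or a number of a turn 1, either way. A call with a gripper value outside its range is refused whole. The fingers move at their own pace and stop on an object; the grip force is fixed at half the most. Time passes only in rows, so rows that do not move let the fingers close. It gives the time, the measured TCP pose, the force, the opening and the grip force at its end, in the units of the state.
- ctrl.observe(): the state, without advancing time (a new reading comes with each control period).
- snapshot(name): name is "side" or "top"; returns a dict with "image" (420x560x3 uint8, red, green, blue), "depth" (420x560 float32, m along the optical axis (not along the pixel's ray), 0 where there is no reading), "vfov" (degrees; the focal length in pixels is half the picture's height over the tangent of half this angle, whatever the lens; pixels are square), "cx", "cy" (the principal point, pixels), "k1" (the pictures are not rectified: a ray, as slopes to the right and down, at radius r is drawn at 1 + k1 r^2 times it, then the intrinsics apply), "position" and "orientation" of the camera in the world. Camera axes: x right, y up, looking along -z (the intrinsics and any distortion apply to the point x, -y, -z); pixel columns grow to the right and rows downward; lengths in m; the calibration is good to about 2 mm. A picture is of the moment at which its call begins.
- order.close_job(): hands the job in; it is judged then, once.
Trained networks look in the newest picture that a camera, given by its name, has taken for a name from the list of things; names that differ only in an ending like _2 or _b are one class to them, and where a whole thing is asked for, a point or a joint stands for the part that bears it (a point fixed in the world has none). Each returns a list of dicts, best first, with "p" (0 to 1); they miss things now and then, are a little off and sometimes report something else, mostly with a low value. They report only what shows in the picture. A call takes as long as a camera call. They do not tell look-alikes from the thing itself.
- finder.look_for(camera, name): "uv" ([column, row] in pixels, amid what is visible of it).
- finder.trace(camera, name): "region" (420x560 bool, what is visible of it) and "uv" ([column, row] in pixels, amid what is visible of it).
- finder.place_of(camera, name): "uv" ([column, row] in pixels: a listed point, or the origin of a listed thing).
The state is a dict: "time_s": time; "joints": joint angles; "qvel": joint speeds; "tau": joint torques, N m; "ee_pos": TCP position; "ee_rot": TCP orientation; "contact_force": force on the tool from outside, world axes, zero at the start; "wrist_torque": the same for the moment, N m; "grip_width": opening from 0.0 (shut) to 1.0 (fully open); "grasp_force": force on a finger pad.
Only numpy, scipy, OpenCV 4.12 (cv2) and the standard library are available. Lean on these libraries where they do the work, as an engineer would, in place of code of your own. Each camera call takes 0.05 s, during which the arm holds its last target. There are 200 camera calls.

## Working session

There is one attempt and no reset: what is moved stays moved. The work goes in short steps, Python scripts to look and compute and a tool call to move; the robot and the scene stay as the last step left them, time stands still between calls to the robot, and variables do not carry over. Pictures are saved under pics/ and viewed, at most 10 in all, crops included, and the job is handed in when it is done.

Besides the shell and the picture viewer there is one more tool, called after "Emit:" as a command line: name --argument value ..., lists and objects as JSON in quotes. apply_moves: Moves the arm, as the interface text tells. Its arguments: {"type":"object","properties":{"moves":{"type":"array"}},"required":["moves"]}

```bash
mkdir -p pics; cat > h.py <<'E'
import numpy as np,cv2
from plant import ctrl,snapshot,order,finder
def ray(s,uv):
    h=s["image"].shape[0]; f=h/2/np.tan(np.radians(s["vfov"])/2)
    d=np.array([(uv[0]-s["cx"])/f,(uv[1]-s["cy"])/f]); u=d.copy()
    for _ in range(20): u=d/(1+s["k1"]*(u@u))
    return np.array(s["position"]),np.array(s["orientation"])@np.array([u[0],-u[1],-1.])
def onz(s,uv,z):
    p,d=ray(s,uv); return p+d*(z-p[2])/d[2]
def atd(s,uv):
    p,d=ray(s,uv); return p+d*s["depth"][int(round(uv[1])),int(round(uv[0]))]
E
cat > a.py <<'E'
from h import *
for c in("top","side"):
    s=snapshot(c); cv2.imwrite(f"pics/{c}0.png",s["image"][:,:,::-1]); print(c,np.round(s["position"],3),np.round(s["orientation"],2).tolist())
    for n in("flux_bottle","empty_bay","spool","capacitor"):
        for r in finder.place_of(c,n)[:4]: print(n,round(r["p"],2),np.round(r["uv"]),np.round(onz(s,r["uv"],0),3))
print(ctrl.observe()["ee_rot"],ctrl.observe()["time_s"])
E
python3 a.py
```

```text
top [0.335 0.27  1.186] [[0.02, 0.99, -0.15], [-1.0, 0.02, 0.01], [0.01, 0.15, 0.99]]
flux_bottle 0.53 [289. 216.] [0.473 0.246 0.   ]
flux_bottle 0.48 [240. 243.] [0.411 0.354 0.   ]
empty_bay 0.85 [233. 171.] [0.573 0.374 0.   ]
capacitor 0.62 [393. 208.] [0.497 0.014 0.   ]
side [0.934 0.68  0.649] [[-0.68, -0.52, 0.52], [0.73, -0.47, 0.49], [-0.02, 0.71, 0.7]]
flux_bottle 0.82 [338. 226.] [0.417 0.357 0.   ]
flux_bottle 0.58 [281. 214.] [0.471 0.248 0.   ]
empty_bay 0.55 [294. 276.] [ 0.573  0.374 -0.   ]
spool 0.75 [205. 205.] [0.561 0.106 0.   ]
spool 0.66 [282. 216.] [0.474 0.252 0.   ]
capacitor 0.55 [204. 173.] [0.491 0.02  0.   ]
[[-9.46117405e-01  3.23823797e-01  7.07803809e-05]
 [ 3.23823798e-01  9.46117407e-01  2.28793618e-06]
 [-6.62256622e-05  2.50850280e-05 -9.99999997e-01]] 0.5
```

View pics/top0.png

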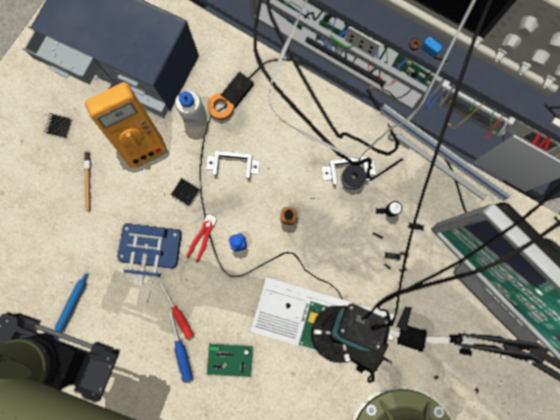

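View pics/side0.png

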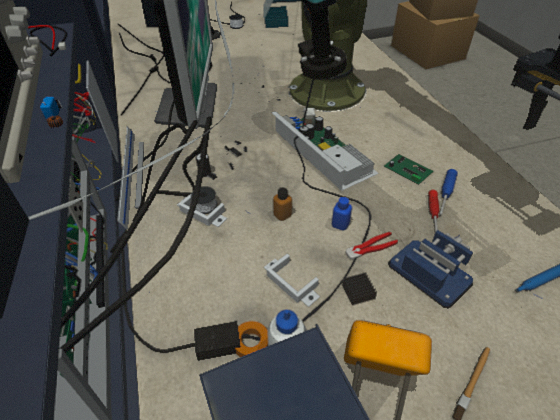

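The top view shows three look-alike candidates. The amber bottle with a black cap is at (289,216), the blue bottle at (238,242), and the amber/orange tape roll at (221,106). In the side view, the two bottles are at (282,206) and (342,214). By the description I choose the amber one at top (289,216). The empty bay is at top (234,165). The spool's bay is at (350,172) and the capacitor at (393,208).

```bash
cat > b.py <<'E'
from h import *
s=snapshot("top"); im=s["image"]
c1=cv2.resize(im[140:265,195:325],None,fx=4.5,fy=4.5,interpolation=cv2.INTER_CUBIC)
cv2.imwrite("pics/crop1.png",c1[:,:,::-1])
for c in("top","side"):
    s=snapshot(c)
    for n in("empty_bay","flux_bottle"):
        for r in finder.trace(c,n)[:3]:
            m=r["region"]; v,u=np.nonzero(m)
            P=np.array([atd(s,(a,b)) for a,b in zip(u,v) if s["depth"][b,a]>0]); col=s["image"][m].mean(0)
            print(c,n,round(r["p"],2),r["uv"],col.round(),len(P))
            if n=="empty_bay":
                Q=P[(P[:,2]>.014)&(P[:,2]<.03)][:,:2].astype(np.float32); print(cv2.minAreaRect(Q*1000),cv2.boxPoints(cv2.minAreaRect(Q)).round(3).tolist())
            else:
                hi=P[P[:,2]>.060][:,:2]; print("cap",hi.mean(0).round(4),len(hi),"zmax",P[:,2].max().round(3),"body",P[(P[:,2]<.05)&(P[:,2]>.01)].mean(0).round(3))
E
python3 b.py
```

```text
top empty_bay 0.63 [232.5, 155.6] [217. 217. 214.] 499
((585.69677734375, 377.56939697265625), (82.34336853027344, 53.578041076660156), 86.44012451171875) [[0.5559999942779541, 0.33799999952316284], [0.6100000143051147, 0.33500000834465027], [0.6150000095367432, 0.4169999957084656], [0.5619999766349792, 0.41999998688697815]]
top flux_bottle 0.77 [287.5, 213.8] [110.  80.  52.] 253
cap [0.4705 0.2509] 80 zmax 0.074 body [0.466 0.251 0.043]
top flux_bottle 0.72 [239.0, 240.0] [ 68.  99. 172.] 284
cap [0.4114 0.3583] 82 zmax 0.077 body [0.408 0.354 0.042]
side empty_bay 0.9 [289.9, 286.0] [135. 139. 137.] 915
((585.6720581054688, 377.99066162109375), (85.01507568359375, 54.427310943603516), 88.75540924072266) [[0.5580000281333923, 0.335999995470047], [0.6119999885559082, 0.33500000834465027], [0.6140000224113464, 0.41999998688697815], [0.5590000152587891, 0.42100000381469727]]
side flux_bottle 0.9 [282.1, 206.5] [78. 59. 36.] 535
cap [0.4729 0.2521] 95 zmax 0.073 body [0.479 0.258 0.031]
side flux_bottle 0.81 [342.4, 214.7] [ 38.  58. 111.] 507
cap [0.4131 0.3613] 98 zmax 0.073 body [0.422 0.365 0.032]
```

View pics/crop1.png

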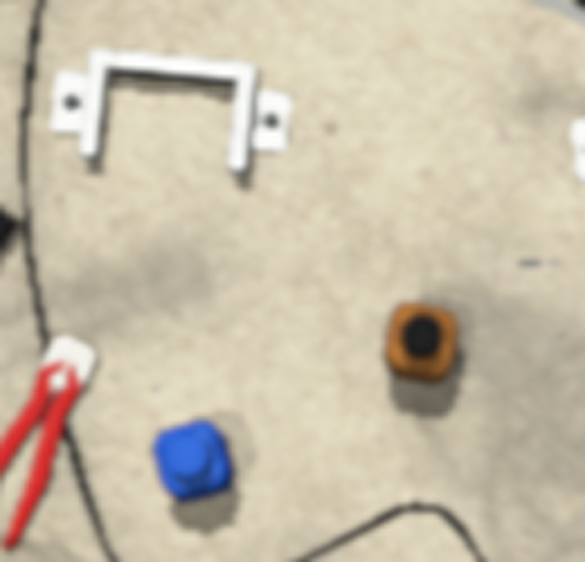

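The crop shows the amber bottle with its black cap at about (0.4715, 0.2505) in the world, and the empty bay with its open end towards the robot. The blue look-alike at (0.412, 0.358) has to be avoided. The plan has two stages:
1. Straddle the bottle and push it with one finger's flat to in front of the bay.
2. Push it in with the two slightly open fingertips acting as a fork.

Emit:
apply_moves --moves '[-0.675, -0.482, 0, 0, 0, 0, 0.7, -0.675, -0.482, 0, 0, 0, 0, 0.7, -0.675, -0.482, 0, 0, 0, 0, 0.7, -0.675, -0.482, 0, 0, 0, 0, 0.7, -0.675, -0.482, 0, 0, 0, 0, 0.7, -0.675, -0.482, 0, 0, 0, 0, 0.7, -0.675, -0.482, 0, 0, 0, 0, 0.7, -0.675, -0.482, 0, 0, 0, 0, 0.7, -0.675, -0.482, 0, 0, 0, 0, 0.7, 0, 0, 0.5, 0, 0, 0, 0.7, 0, 0, 0.5, 0, 0, 0, 0.7, 0, 0, 0, 0, 0, 0, 0.7]'

```text
time_s: 2.35
ee_pos: [0.4696, 0.2497, 0.1606]
ee_rot: [[-0.946, 0.324, -0.004], [0.324, 0.946, -0.003], [0.003, -0.004, -1.0]]
contact_force: [-1.0, -0.2, -0.3]
grip_width: 0.7
grasp_force: 0.0
```

Emit:
apply_moves --moves '[0, 0, 0.4, 0, 0, 0, 0.7, 0, 0, 0.4, 0, 0, 0, 0.7, 0, 0, 0.4, 0, 0, 0, 0.7, 0, 0, 0.4, 0, 0, 0, 0.7, 0, 0, 0.4, 0, 0, 0, 0.7, 0, 0, 0.25, 0, 0, 0, 0.7, 0, 0, 0.15, 0, 0, 0, 0.7, 0, 0, 0, 0, 0, 0, 0.7, 0, 0, 0, 0, 0, 0, 0.7]'

```text
time_s: 3.48
ee_pos: [0.4718, 0.2511, 0.0194]
ee_rot: [[-0.946, 0.324, 0.001], [0.324, 0.946, 0.001], [-0.001, 0.001, -1.0]]
contact_force: [0.3, 0.9, -0.2]
grip_width: 0.701
grasp_force: 0.0
```

```bash
cat > c.py <<'E'
from h import *
import sys
s=snapshot("side"); cv2.imwrite(f"pics/{sys.argv[1]}.png",cv2.resize(s["image"][150:330,180:400],None,fx=3,fy=3)[:,:,::-1])
for c in("side","top"):
    s=snapshot(c)
    for r in finder.trace(c,"flux_bottle")[:3]:
        m=r["region"]; v,u=np.nonzero(m)
        P=np.array([atd(s,(a,b)) for a,b in zip(u,v) if s["depth"][b,a]>0])
        hi=P[P[:,2]>.060][:,:2]; print(c,round(r["p"],2),np.round(r["uv"]),s["image"][m].mean(0).round(),"cap",hi.mean(0).round(4),len(hi),"zmax",P[:,2].max().round(3))
o=ctrl.observe(); print(o["ee_pos"],o["time_s"])
E
python3 c.py low1
```

```text
side 0.69 [343. 214.] [ 38.  62. 119.] cap [0.4132 0.3613] 94 zmax 0.073
side 0.59 [278. 213.] [75. 55. 32.] cap [0.5281 0.3011] 4 zmax 0.097
top 0.62 [236. 242.] [ 67. 102. 184.] cap [0.4117 0.3583] 82 zmax 0.075
[0.47137246 0.25085231 0.01903228] 3.725
```

Emit:
apply_moves --moves '[0, 0, 0.15, 0, 0, 0, 0.7, 0, 0.1, 0, 0, 0, 0, 0.7, 0, 0.1, 0, 0, 0, 0, 0.7, 0, 0.1, 0, 0, 0, 0, 0.7, 0, 0.1, 0, 0, 0, 0, 0.7, 0, 0.12, 0, 0, 0, 0, 0.7, 0, 0.13, 0, 0, 0, 0, 0.7, 0, 0.13, 0, 0, 0, 0, 0.7, 0, 0.13, 0, 0, 0, 0, 0.7, 0, 0.13, 0, 0, 0, 0, 0.7, 0, 0.1, 0, 0, 0, 0, 0.7, 0, 0.06, 0, 0, 0, 0, 0.7]'

```text
time_s: 5.22
ee_pos: [0.4945, 0.3192, 0.0096]
ee_rot: [[-0.946, 0.324, 0.0], [0.324, 0.946, 0.0], [-0.0, 0.0, -1.0]]
contact_force: [-0.0, -0.6, 1.0]
grip_width: 0.699
grasp_force: 0.4
```

```bash
python3 c.py push1
```

```text
side 0.62 [347. 209.] [ 36.  63. 123.] cap [0.4139 0.3621] 93 zmax 0.105
side 0.56 [291. 226.] [67. 50. 31.] cap [0.5056 0.3132] 41 zmax 0.109
top 0.73 [238. 242.] [ 58.  93. 171.] cap [0.4117 0.3583] 82 zmax 0.076
[0.4945207  0.31874899 0.0096639 ] 5.475
```

View pics/push1.png

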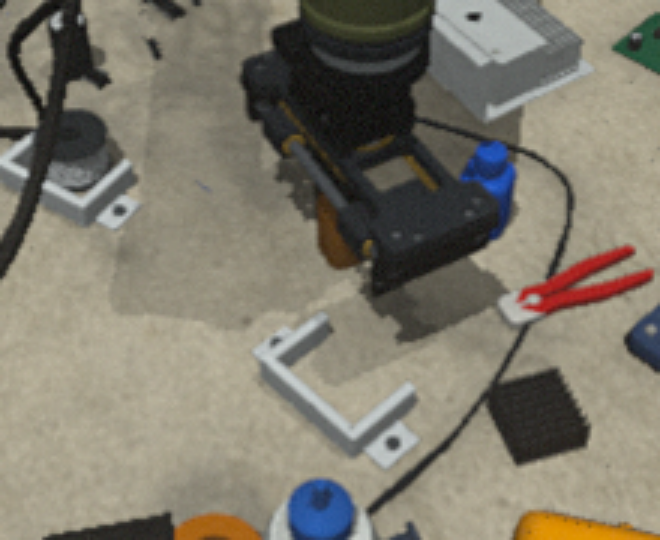

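The bottle is upright between the fingers (crop (335,240)), and the bay ahead is clear. I'll continue the push.

Emit:
apply_moves --moves '[0, 0.08, 0, 0, 0, 0, 0.7, 0, 0.12, 0, 0, 0, 0, 0.7, 0, 0.13, 0, 0, 0, 0, 0.7, 0, 0.13, 0, 0, 0, 0, 0.7, 0, 0.13, 0, 0, 0, 0, 0.7, 0, 0.13, 0, 0, 0, 0, 0.7, 0, 0.13, 0, 0, 0, 0, 0.7, 0, 0.13, 0, 0, 0, 0, 0.7, 0, 0.12, 0, 0, 0, 0, 0.7, 0, 0.09, 0, 0, 0, 0, 0.7, 0, 0.06, 0, 0, 0, 0, 0.7, 0, 0, 0, 0, 0, 0, 0.7]'

```text
time_s: 6.98
ee_pos: [0.5188, 0.3903, 0.0096]
ee_rot: [[-0.946, 0.324, 0.0], [0.324, 0.946, 0.001], [-0.0, 0.001, -1.0]]
contact_force: [0.8, -0.2, 0.0]
grip_width: 0.696
grasp_force: 0.1
```

Emit:
apply_moves --moves '[0, -0.1, 0, 0, 0, 0, 0.7, 0, 0, 0, 0, 0, 0, 0.7, 0, 0, -0.3, 0, 0, 0, 0.7, 0, 0, -0.4, 0, 0, 0, 0.7, 0, 0, -0.4, 0, 0, 0, 0.7, 0, 0, -0.4, 0, 0, 0, 0.7, 0.5, 0, -0.2, 0, 0, 0, 0.7, 0.7, 0, 0, 0, 0, 0, 0.7, 0.7, 0, 0, 0, 0, 0, 0.7, 0.7, 0, 0, 0, 0, 0, 0.5, 0, 0, 0, 0, 0, 0, 0.3, 0, 0, 0, 0, 0, 0, 0.3]'

```text
time_s: 8.48
ee_pos: [0.3702, 0.4347, 0.1128]
ee_rot: [[-0.946, 0.324, 0.002], [0.324, 0.946, 0.001], [-0.001, 0.002, -1.0]]
contact_force: [0.1, 0.2, -0.3]
grip_width: 0.442
grasp_force: 0.0
```

```bash
python3 c.py up1
```

```text
side 0.8 [314. 251.] [88. 65. 41.] cap [0.5181 0.3789] 122 zmax 0.074
top 0.81 [241. 240.] [ 53.  86. 163.] cap [0.4117 0.3583] 82 zmax 0.074
top 0.53 [232. 196.] [109.  82.  56.] cap [0.5161 0.3767] 81 zmax 0.073
[0.37039454 0.43398223 0.11168702] 8.725
```

The bottle now stands at about (0.5165, 0.3775), on the bay axis. Next I'll turn the tool square to the bay and set up the fork behind the bottle.

Emit:
apply_moves --moves '[0, 0, 0, 0, 0, -1, 0.25, 0, 0, 0, 0, 0, -1, 0.25, 0, 0, 0, 0, 0, -1, 0.25, -0.5, -0.3, 0, 0, 0, 0, 0.25, -0.6, -0.3, 0, 0, 0, 0, 0.25, -0.6, -0.3, 0, 0, 0, 0, 0.25, 0, 0, 0, 0, 0, 0, 0.25, 0, 0, 0, 0, 0, 0, 0.25]'

```text
time_s: 9.72
ee_pos: [0.47, 0.3791, 0.1112]
ee_rot: [[-1.0, 0.016, -0.001], [0.016, 1.0, 0.0], [0.001, 0.0, -1.0]]
contact_force: [0.7, -0.4, 0.3]
grip_width: 0.249
grasp_force: 0.0
```

Emit:
apply_moves --moves '[0, -0.025, 0.3, 0, 0, 0, 0.25, 0, 0, 0.4, 0, 0, 0, 0.25, 0, 0, 0.4, 0, 0, 0, 0.25, 0, 0, 0.3, 0, 0, 0, 0.25, 0, 0, 0.2, 0, 0, 0, 0.25, 0, 0, 0.08, 0, 0, 0, 0.25, 0, 0, 0, 0, 0, 0, 0.25, -0.1, 0, 0, 0, 0, 0, 0.25, -0.1, 0, 0, 0, 0, 0, 0.25, -0.1, 0, 0, 0, 0, 0, 0.25, -0.1, 0, 0, 0, 0, 0, 0.25, -0.1, 0, 0, 0, 0, 0, 0.25]'

```text
time_s: 11.22
ee_pos: [0.5004, 0.3771, 0.0108]
ee_rot: [[-1.0, 0.016, -0.001], [0.016, 1.0, 0.0], [0.001, 0.0, -1.0]]
contact_force: [-1.3, 0.9, 0.5]
grip_width: 0.252
grasp_force: 0.6
```

```bash
python3 c.py push2
```

```text
side 0.55 [311. 255.] [74. 53. 29.] cap [0.5308 0.3791] 99 zmax 0.073
[0.50029011 0.37705212 0.01068379] 11.475
```

View pics/push2.png

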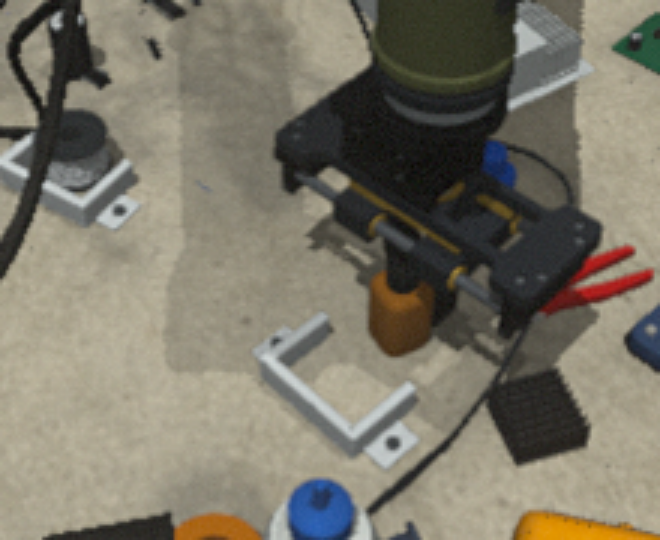

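The bottle is upright in the fork (crop (400,310)), aligned with the bay mouth. I'll push it in.

Emit:
apply_moves --moves '[-0.08, 0, 0, 0, 0, 0, 0.25, -0.1, 0, 0, 0, 0, 0, 0.25, -0.1, 0, 0, 0, 0, 0, 0.25, -0.1, 0, 0, 0, 0, 0, 0.25, -0.1, 0, 0, 0, 0, 0, 0.25, -0.1, 0, 0, 0, 0, 0, 0.25, -0.1, 0, 0, 0, 0, 0, 0.25, -0.1, 0, 0, 0, 0, 0, 0.25, -0.06, 0, 0, 0, 0, 0, 0.25, -0.05, 0, 0, 0, 0, 0, 0.25, -0.04, 0, 0, 0, 0, 0, 0.25, 0, 0, 0, 0, 0, 0, 0.25]'

```text
time_s: 12.98
ee_pos: [0.5563, 0.3762, 0.0108]
ee_rot: [[-1.0, 0.016, 0.0], [0.016, 1.0, 0.0], [-0.0, 0.0, -1.0]]
contact_force: [-0.2, 0.3, 0.1]
grip_width: 0.254
grasp_force: 0.2
```

```bash
python3 c.py push3
```

```text
side 0.93 [293. 272.] [80. 58. 35.] cap [0.5866 0.379 ] 98 zmax 0.093
side 0.83 [341. 216.] [27. 44. 86.] cap [0.4127 0.3611] 91 zmax 0.072
top 0.52 [236. 242.] [ 45.  70. 125.] cap [0.4093 0.3543] 91 zmax 0.504
[0.55618823 0.37619037 0.01087175] 13.225
```

View pics/push3.png

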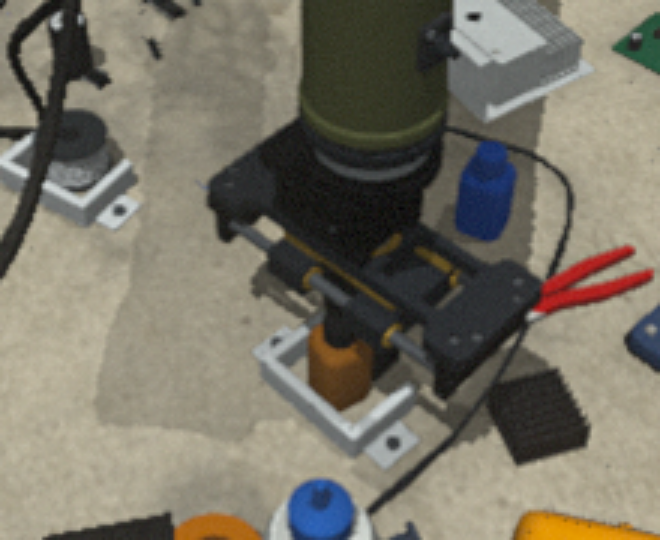

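The bottle is between the walls, with about 4 mm left to the stop. I'll creep forward until it touches.

Emit:
apply_moves --moves '[-0.02, 0, 0, 0, 0, 0, 0.25, -0.02, 0, 0, 0, 0, 0, 0.25, -0.01, 0, 0, 0, 0, 0, 0.25, 0, 0, 0, 0, 0, 0, 0.25]'

```text
time_s: 13.72
ee_pos: [0.5591, 0.3762, 0.0108]
ee_rot: [[-1.0, 0.016, 0.0], [0.016, 1.0, 0.0], [-0.0, 0.0, -1.0]]
contact_force: [0.1, -0.3, 0.6]
grip_width: 0.249
grasp_force: 0.4
```

Emit:
apply_moves --moves '[-0.02, 0, 0, 0, 0, 0, 0.25, 0, 0, 0, 0, 0, 0, 0.25]'

```text
time_s: 13.98
ee_pos: [0.5604, 0.3762, 0.0108]
ee_rot: [[-1.0, 0.016, 0.0], [0.016, 1.0, 0.0], [-0.0, 0.0, -1.0]]
contact_force: [-0.4, 0.7, -0.0]
grip_width: 0.252
grasp_force: 0.5
```

Emit:
apply_moves --moves '[-0.02, 0, 0, 0, 0, 0, 0.25, 0, 0, 0, 0, 0, 0, 0.25]'

```text
time_s: 14.22
ee_pos: [0.5607, 0.3762, 0.0107]
ee_rot: [[-1.0, 0.015, -0.001], [0.015, 1.0, -0.0], [0.001, -0.0, -1.0]]
contact_force: [-3.6, -0.5, 2.4]
grip_width: 0.249
grasp_force: 2.0
```

```bash
python3 c.py push4
```

```text
side 0.96 [341. 211.] [31. 46. 85.] cap [0.4127 0.3612] 99 zmax 0.074
top 0.55 [240. 240.] [ 45.  69. 124.] cap [0.4107 0.3567] 84 zmax 0.499
[0.56077369 0.37626447 0.01073238] 14.475
```

The reading of 3.6 N means the bottle is against the stop. I'll back out straight, then go up and clear.

Emit:
apply_moves --moves '[0.05, 0, 0, 0, 0, 0, 0.25, 0.15, 0, 0, 0, 0, 0, 0.25, 0.3, 0, 0, 0, 0, 0, 0.25, 0.4, 0, 0, 0, 0, 0, 0.25, 0.5, 0, 0, 0, 0, 0, 0.25, 0, 0, -0.4, 0, 0, 0, 0.25, 0, 0, -0.8, 0, 0, 0, 0.25, 0, 0, -0.8, 0, 0, 0, 0.25, 0.3, 0.8, -0.6, 0, 0, 0, 0.25, 0, 0.9, 0, 0, 0, 0, 0.25, 0, 0.9, 0, 0, 0, 0, 0.25, 0, 0, 0, 0, 0, 0, 0.25]'

```text
time_s: 15.98
ee_pos: [0.4588, 0.5386, 0.1652]
ee_rot: [[-1.0, 0.009, -0.001], [0.009, 1.0, 0.002], [0.001, 0.002, -1.0]]
contact_force: [-0.5, -0.9, -0.9]
grip_width: 0.249
grasp_force: 0.0
```

```bash
python3 c.py end; cat >> c.py <<'E'
E
python3 - <<'E'
from h import *
for n in("spool","capacitor","empty_bay"):
    for c in("top","side"):
        s=snapshot(c)
        for r in finder.place_of(c,n)[:2]: print(c,n,round(r["p"],2),np.round(onz(s,r["uv"],0),3))
E
```

```text
side 0.69 [340. 216.] [ 41.  65. 126.] cap [0.4131 0.361 ] 94 zmax 0.073
side 0.66 [294. 271.] [89. 68. 45.] cap [0.5868 0.3785] 130 zmax 0.073
top 0.79 [239. 241.] [ 73. 110. 192.] cap [0.4117 0.3583] 82 zmax 0.074
top 0.52 [229. 162.] [99. 74. 50.] cap [0.5836 0.3757] 80 zmax 0.075
[0.46320644 0.53168571 0.16709461] 16.225
side spool 0.92 [0.561 0.104 0.   ]
top capacitor 0.71 [0.496 0.014 0.   ]
side capacitor 0.62 [0.49  0.023 0.   ]
top empty_bay 0.6 [0.579 0.368 0.   ]
side empty_bay 0.8 [0.567 0.372 0.   ]
```

View pics/end.png

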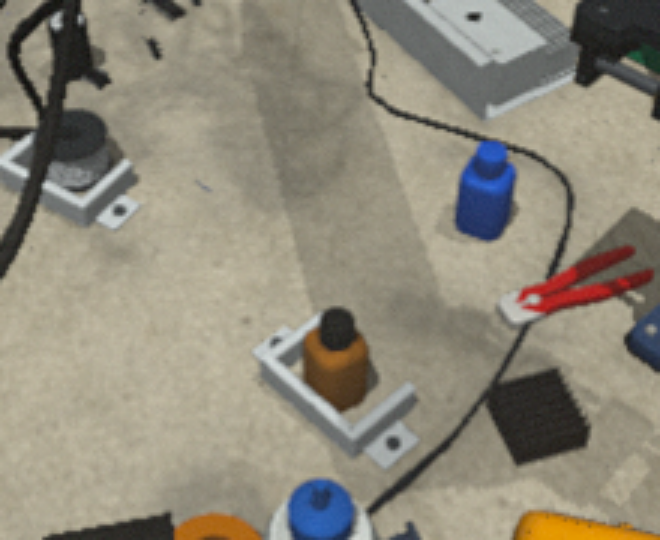

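The bottle stands in the bay (crop (338,360)), with the spool and blue bottle undisturbed. I'll check the gap to the stop from above.

```bash
python3 - <<'E'
from h import *
s=snapshot("top")
cv2.imwrite("pics/topend.png",cv2.resize(s["image"][140:190,200:265],None,fx=10,fy=10,interpolation=cv2.INTER_CUBIC)[:,:,::-1])
P={}
for v in range(140,190):
  for u in range(200,265):
    p=atd(s,(u,v))
    P[u,v]=p
A=np.array(list(P.values()))
b=A[(A[:,2]>.045)&(A[:,2]<.057)&(abs(A[:,1]-.376)<.02)]; w=A[(A[:,2]>.016)&(A[:,2]<.028)&(abs(A[:,1]-.376)<.028)&(A[:,0]>.59)]
print("shoulder x",b[:,0].min(),b[:,0].max(),"y",b[:,1].min(),b[:,1].max(),"stop top x",w[:,0].min(),w[:,0].max())
for u in (222,226,230,234,238): print([(v,*P[u,v].round(3)[[0,2]].tolist()) for v in range(148,162)])
E
```

```text
shoulder x 0.566026951143258 0.6014084685215972 y 0.3587689586083372 0.39331215304459544 stop top x 0.5901553336565257 0.6125370723370609
[(148, 0.625, 0.004), (149, 0.623, 0.004), (150, 0.621, 0.002), (151, 0.619, -0.001), (152, 0.611, 0.022), (153, 0.609, 0.022), (154, 0.607, 0.02), (155, 0.606, 0.016), (156, 0.606, 0.007), (157, 0.605, 0.001), (158, 0.603, -0.002), (159, 0.6, -0.0), (160, 0.598, 0.001), (161, 0.596, -0.001)]
[(148, 0.626, -0.001), (149, 0.623, 0.002), (150, 0.622, -0.002), (151, 0.62, -0.003), (152, 0.612, 0.022), (153, 0.61, 0.019), (154, 0.607, 0.022), (155, 0.598, 0.053), (156, 0.597, 0.045), (157, 0.59, 0.069), (158, 0.587, 0.069), (159, 0.585, 0.071), (160, 0.583, 0.068), (161, 0.581, 0.07)]
[(148, 0.627, -0.002), (149, 0.625, -0.004), (150, 0.621, 0.003), (151, 0.619, 0.003), (152, 0.612, 0.022), (153, 0.609, 0.025), (154, 0.601, 0.051), (155, 0.595, 0.066), (156, 0.592, 0.07), (157, 0.59, 0.07), (158, 0.587, 0.071), (159, 0.585, 0.07), (160, 0.582, 0.075), (161, 0.581, 0.071)]
[(148, 0.626, 0.001), (149, 0.625, -0.003), (150, 0.623, -0.003), (151, 0.62, 0.0), (152, 0.618, -0.001), (153, 0.61, 0.021), (154, 0.609, 0.016), (155, 0.598, 0.052), (156, 0.597, 0.047), (157, 0.59, 0.067), (158, 0.589, 0.066), (159, 0.586, 0.069), (160, 0.583, 0.071), (161, 0.581, 0.069)]
[(148, 0.627, -0.002), (149, 0.625, -0.001), (150, 0.622, 0.001), (151, 0.619, 0.002), (152, 0.617, 0.004), (153, 0.611, 0.018), (154, 0.608, 0.022), (155, 0.606, 0.02), (156, 0.604, 0.02), (157, 0.595, 0.047), (158, 0.592, 0.051), (159, 0.591, 0.048), (160, 0.587, 0.053), (161, 0.586, 0.05)]
```

View pics/topend.png

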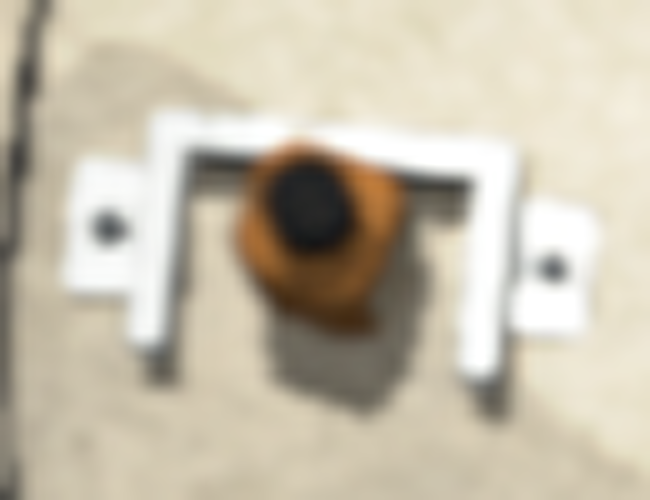

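From above, the bottle is upright between the walls at crop (320,235), touching the black stop strip or within about 2 mm of it. I'll hand the job in.

```bash
python3 -c "
from plant import order
print(order.close_job())"
```

```text
the job is handed in; nothing more can be done
None
```

I slid the amber flux bottle along the bench into the empty bay and handed the job in: it stands upright between the side walls, at most about 2 mm from the back stop, with the spool and capacitor where they were.

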